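# Load a lamp cartridge and clamp it home

## Robot

A 6-joint arm with a two-finger parallel gripper is mounted at the origin on the work surface. World frame = base frame: x ahead of the robot, y to its left, z up, the work surface at z = 0. Lengths are in m, angles in rad, forces in N, time in s.
With the tool pointing down it reaches from about 0.25 to 0.775 m from the base axis. Payload 4 kg.
Tool frame: the origin (TCP) lies between the finger pads; the fingertips stand 25 mm ahead of it and the grasp point (between the pads) lies 6 mm ahead of it (robot.tip_reach is the z of the fingertips in the tool frame, in m); z points along the fingers, y is the line along which they close (so a half turn about z gives the same grasp; the last joint's range is limited). The gripper opens to 94 mm and grips with 3 to 60 N. Pads are 16 mm wide; open, the fingers measure 119 mm over their backs; the gripper's body (75 mm by 177 mm) begins 78 mm behind the grasp point.
Start: joints at [1.225, 0.087, 1.371, -0, 1.684, -0.103], TCP at [0.132, 0.534, 0.231] pointing down, gripper open.
Joint ranges: [-3.1, 3.1], [-0.76, 2.03], [0.27, 2.55], [-1.08, 4.22], [0.17, 2.65], [-2.57, 2.57]. Speed limits (rad/s): [2.79, 2.79, 3.14, 3.14, 3.14, 3.14].

## Interface

Orientations are given as [roll, pitch, yaw] about the fixed x, y, z axes, in that order (R = Rz(yaw) Ry(pitch) Rx(roll)).
In Python, from bench import robot gives the robot as it stands. The module is installed in compiled form; this text tells all that it offers.
- The arm moves only by the shell command python3 -m handwheel 'ROWS'. ROWS is JSON, a list of rows, each a list of 3 entries, a list of its own where there are three numbers: the turn, a rotation vector about the world's x, y, z in units of 90 degrees (1.0 is 90 degrees), then the shift along the world's x, y, z in units of 0.05 m (1.0 is 0.05 m), then the closure, from 0 (fully open) to 1 (shut). A call has 1 to 5 rows; each row shifts and turns the commanded pose from where the row before left it; what a row does not reach is not made up. A row lasts 1/10 s, in which the tool goes at most 50 mm and 8.59 degrees, less where a joint would pass 70% of its speed; a pose out of reach is approached as far as the arm can. A call with a number of a shift or a turn outside -1 to 1 is refused whole. A call with a gripper value outside its range is refused whole. The fingers move at their own pace and stop on an object; the grip force is fixed at half the most. Time passes only in rows, so rows that do not move let the fingers close. It gives the time, the measured TCP pose, the force, the opening and the grip force at its end, in the units of the state.
- robot.get_obs(): the state, without advancing time (a new reading comes with each control period).
- robot.snapshot(name): name is "scene" or "top" or "wrist"; returns (picture, depth): 400x640x3 uint8, red, green, blue; 400x640 float32, m along the optical axis (not along the pixel's ray), 0 where there is no reading.
- robot.calibration(name): a dict with "mtx" (3x3 intrinsics, pixels), "extrinsics" (4x4, takes a point from camera to world coordinates); the wrist camera has in their place "hand_eye" (4x4, takes a point from camera to tool coordinates, whose origin is the TCP and whose axes are the flange's). Camera axes: x right, y down, z forward; pixel columns grow to the right and rows downward; lengths in m; the calibration is good to about 2 mm. A picture is of the moment at which its call begins: read the wrist's pose just before it. calibration takes no time and is no camera call.
- robot.close_job(): hands the job in; it is judged then, once.
Trained networks look in the newest picture that a camera, given by its name, has taken for a name from the list of things; names that differ only in an ending like _2 or _b are one class to them, and where a whole thing is asked for, a point or a joint stands for the part that bears it (a point fixed in the world has none). Each returns a list of dicts, best first, with "p" (0 to 1); they miss things now and then, are a little off and sometimes report something else, mostly with a low value. They report only what shows in the picture. A call takes as long as a camera call. They do not tell look-alikes from the thing itself.
- robot.boxes_of(query, camera): "bbox" ([left, top, right, bottom] in pixels, round what is visible of it).
The state is a dict: "time": time; "joint_positions": joint angles; "qvel": joint speeds; "joint_torque": joint torques, N m; "tool_pos": TCP position; "ee_rot": TCP orientation; "wrist_force": force on the tool from outside, world axes, zero at the start; "wrist_torque": the same for the moment, N m; "width": finger opening in m; "finger_force": force on a finger pad.
Only numpy, scipy, OpenCV 4.12 (cv2) and the standard library are available. Lean on these libraries where they do the work, as an engineer would, in place of code of your own. Each camera call takes 0.05 s, during which the arm holds its last target. There are 200 camera calls.

## Task

Take the grey spectral-lamp cartridge from the tray and set it upright and loose in the nest of the lamp holder, feeling gently for the opening because the nest is bolted on a little to one side or the other. Do not push it home by hand: let go, then swing the hinged clamp over by its crossbar and ease it all the way shut so that the clamp drives the cartridge home onto its contacts, and leave it shut. The lamp is fragile, so never press hard or slam the clamp, and leave the other things where they are.

Things in the scene. Friction and masses are not known exactly. Their poses are not given: they have to be found in the camera images.
- cartridge: The lamp cartridge: a grey plastic upright block, 30 mm along its x, 40 mm along its y, 90 mm tall, about 0.18 kg, with a small amber window and brass strips on both broad (x) faces. Origin: centre of its underside, z up. The same either way round (half turn about z).
- holder: The lamp holder, fixed to the bench: aluminium base plate (170 x 110 x 12 mm, x from -60 to +110 mm), dark steel nest block around the origin, hinge posts at +x (x = 70 to 96 mm, |y| below 31 mm, up to z = 134 mm). Origin: underside of the plate, z up. The cartridge goes into the nest with its x along the holder's x, either way round.
- nest_nominal (a point): Point of the holder at x = y = 0, rim height z = 62 mm. The nest's pocket (33 mm in x, 43 mm in y) is centred at x = 0 but, bolted in slots, anywhere from -13 to +13 mm along the holder's y: an offset this point does NOT show. Its y walls are 16 mm thick, square-edged, flat-topped; the x walls slope outwards 4 mm over their top 8 mm. Nest outside: 59 x 75 mm.
- contact_bed (a joint): Travel of the brass contact bed at the pocket's bottom, m: 0 raised, grows as it is pushed down, stop 0.0115. No spring: it yields at about 12 N and stays where left. A cartridge standing loose on the raised bed has its underside at the holder's z = 31 mm; the shut clamp pushes the bed to about 0.010 (underside at z = 21 mm).
- clamp (a joint): Angle of the clamp arm, rad: 0 fully shut (arm level over the cartridge, a solid stop), grows as it swings up and away to the holder's +x, limit 1.9. Friction hinge (about 0.28 N m): it stays where it is left. Its rubber pad (48 mm wide) meets a loose cartridge's top at about 0.12 rad; from there the crossbar needs about 7 N.
- clamp_hinge (a point): Centre of the clamp's hinge axis, at x = +83 mm, z = 119.5 mm of the holder; the axis runs along the holder's y.
- clamp_handle (a point): Centre of the black crossbar at the free end of the clamp arm: 14 mm diameter, 80 mm long along the holder's y, 160 mm from the hinge axis; the arm is a flat aluminium bar 24 mm wide and 10 mm thick.
- tray: Low black fixed tray, 180 mm along x, 130 mm along y, rim 14 mm high, floor 4 mm above the bench; origin: centre of its underside. The cartridge stands on it.
- eyepiece: Bystander on the tray: black and brass eyepiece, 32 mm diameter, 37 mm tall; origin: centre of its underside.
- lens_mount: Bystander on the bench: small lens on a post, foot 40 mm diameter, 56 mm tall; origin: centre of its underside.
- screwdriver: Bystander lying on the bench: screwdriver, 150 mm long along its x; origin under its middle.
Mind the look-alikes: they are no part of the job. Of the things like the cartridge, leave any that is purple; of the rest the smaller one is meant.

How it is judged:
By the outcome, as a careful person would: the job done as asked, in the order asked, and still so for the second after the job is handed in, with the robot touching nothing.
It also fails if it takes over 72 s, if anything falls off the work surface, if the arm or the gripper's body presses on something with over 40 N, if the wrist force passes 120 N, or if a joint passes its speed limit or range.

## Working session

There is one attempt and no reset: what is moved stays moved. The work goes in short steps, Python scripts to look and compute and a shell command to move; the robot and the scene stay as the last step left them, time stands still between calls to the robot, and variables do not carry over. Pictures are saved under pics/ and viewed, at most 10 in all, crops included, and the job is handed in when it is done.

```bash
mkdir -p pics; cat > h.py <<'E'
import numpy as np, cv2
from bench import robot
from scipy.spatial.transform import Rotation as R
def cam(name):
    o=robot.get_obs(); pic,d=robot.snapshot(name); c=robot.calibration(name)
    K=np.array(c["mtx"])
    if name=="wrist":
        T=np.eye(4);T[:3,:3]=R.from_euler("xyz",o["ee_rot"]).as_matrix();T[:3,3]=o["tool_pos"];T=T@np.array(c["hand_eye"])
    else: T=np.array(c["extrinsics"])
    v,u=np.mgrid[0:400,0:640]
    P=np.stack([(u-K[0,2])/K[0,0]*d,(v-K[1,2])/K[1,1]*d,d],-1)@T[:3,:3].T+T[:3,3]
    P[d==0]=np.nan
    return pic,P,o
def save(n,pic): cv2.imwrite("pics/"+n,cv2.cvtColor(pic,cv2.COLOR_RGB2BGR))
E
python3 - <<'E'
from h import *
print(robot.get_obs())
for n in("top","scene"):
    pic,P,o=cam(n); save(n+"0.png",pic); np.save("P"+n,P)
    for q in("cartridge","holder","clamp_handle","tray","eyepiece","lens_mount","screwdriver"):
        for r in robot.boxes_of(q,n)[:4]:
            b=np.array(r["bbox"]).astype(int); u,v=(b[0]+b[2])//2,(b[1]+b[3])//2
            print(n,q,round(r["p"],2),b,P[v,u].round(3))
E
```

```text
{'time': 0.0, 'joint_positions': array([ 1.22492141e+00,  8.79335894e-02,  1.37225039e+00, -3.14075705e-05,
        1.68357222e+00, -1.03071624e-01]), 'qvel': array([ 1.03847698e-04,  7.90833297e-05, -1.16513458e-03,  3.59700081e-04,
        8.70838678e-04, -4.41094413e-04]), 'joint_torque': array([-5.49166198e-04, -3.40174735e+01, -3.02430189e+01,  7.18046282e-02,
        3.27989913e-02, -1.62470956e-04]), 'tool_pos': array([0.13206578, 0.53340401, 0.22931777]), 'ee_rot': array([-3.13943738e+00, -1.91555708e-04,  2.89878566e+00]), 'wrist_force': array([-0.9293364, -1.1286942, -0.4123849]), 'wrist_torque': array([0.01567919, 0.00393155, 0.07087313]), 'finger_force': 0.0, 'width': 0.09416707968685363}
top cartridge 0.91 [250 294 297 342] [0.343 0.163 0.129]
top cartridge 0.77 [194 240 228 265] [0.468 0.294 0.089]
top cartridge 0.64 [263 233 295 251] [0.484 0.156 0.094]
top holder 0.68 [393 125 510 255] [ 0.579 -0.195  0.097]
top clamp_handle 0.78 [440 127 508 186] [ 0.673 -0.286 -0.002]
top clamp_handle 0.35 [390 127 511 256] [ 0.579 -0.197  0.084]
top tray 0.77 [241 187 316 275] [0.5
[... 267 characters left out ...]
ge 0.97 [434 163 478 234] [0.362 0.192 0.09 ]
scene cartridge 0.9 [460 246 504 298] [0.487 0.315 0.071]
scene cartridge 0.71 [390 210 418 261] [0.497 0.174 0.066]
scene holder 0.92 [206  83 316 220] [ 0.423 -0.389  0.001]
scene clamp_handle 0.79 [202  82 242 159] [ 0.63  -0.177  0.221]
scene clamp_handle 0.7 [203  85 315 220] [ 0.429 -0.392 -0.001]
scene tray 0.93 [335 234 455 311] [0.53  0.186 0.005]
scene tray 0.37 [355 250 373 271] [0.573 0.148 0.037]
scene eyepiece 0.85 [356 249 370 270] [0.573 0.146 0.039]
scene lens_mount 0.67 [265 235 284 258] [0.667 0.011 0.042]
scene lens_mount 0.55 [356 247 374 271] [0.571 0.148 0.039]
scene screwdriver 0.84 [161 254 249 289] [ 0.783 -0.043  0.02 ]
```

View pics/top0.png

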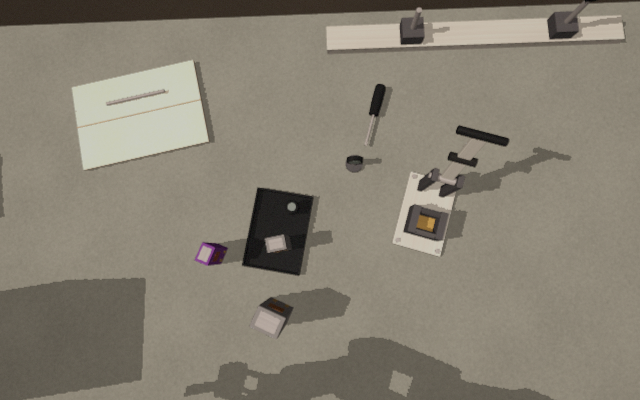

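View pics/scene0.png

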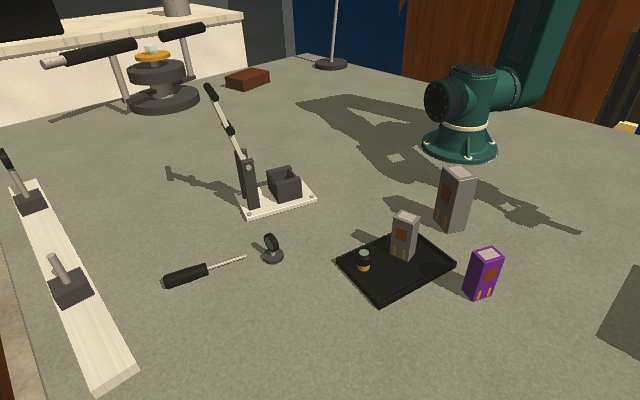

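In the top picture there are three cartridge-like things. The small grey one stands on the tray at (275,243), the larger grey one is at (270,318), and the purple one is at (210,254). I choose the small grey one on the tray. The clamp stands open, with its crossbar at about (482,136) and the nest at (426,222).

```bash
python3 - <<'E'
from h import *
P=np.load("Ptop.npy"); S=np.load("Pscene.npy")
def rect(pts,n):
    r=cv2.minAreaRect((pts[:,:2]*1000).astype(np.float32)); print(n,len(pts),np.round(r[0],1),np.round(r[1],1),round(r[2],1),pts.mean(0).round(4)); return r
def sel(P,b,z0,z1):
    Q=P[b[1]:b[3],b[0]:b[2]].reshape(-1,3); return Q[(Q[:,2]>z0)&(Q[:,2]<z1)]
rect(sel(P,[258,228,300,256],.088,.1),"cart top")
rect(sel(P,[240,290,300,342],.12,.14),"big top")
rect(sel(P,[385,165,465,262],.007,.018),"plate")
rect(sel(P,[400,195,455,245],.055,.07),"nest rim")
rect(sel(P,[410,165,470,200],.12,.15),"posts top")
q=sel(P,[450,120,515,150],.15,.4); 
q2=sel(S,[195,78,245,160],.15,.4)
for n,q in(("bar top",q),("scene",q2)):
    print(n,len(q),q.min(0).round(3),q.max(0).round(3),q.mean(0).round(3))
rect(sel(S,[385,205,425,265],.088,.1),"cart top scene")
rect(sel(S,[250,155,310,210],.056,.068),"nest rim scene")
pic=cv2.imread("pics/top0.png"); sc=cv2.imread("pics/scene0.png")
a=cv2.resize(pic[110:265,380:520],None,fx=4,fy=4,interpolation=2)[:600,:400]
a=cv2.resize(pic[115:265,385:520],(432,480)); b=cv2.resize(sc[200:310,330:510],(368,225)); c=cv2.resize(sc[75:225,195:325],(368,375)[:2])
cv2.imwrite("pics/crop.png",np.hstack([a[:480],np.vstack([b,c])[:480]]))
E
```

```text
cart top 302 [481.8 162.9] [29.9 40. ] 10.0 [0.4818 0.1625 0.093 ]
big top 761 [335.8 173.8] [57.7 43.8] 64.4 [0.3366 0.173  0.1286]
plate 2142 [ 542.  -161.3] [110.7 169.2] 72.5 [ 0.5404 -0.1538  0.0114]
nest rim 634 [ 518.7 -153.6] [75.8 59.2] 72.4 [ 0.5183 -0.1536  0.0607]
posts top 404 [ 597.4 -178.3] [67.8 26.7] 71.3 [ 0.5975 -0.1768  0.1312]
bar top 688 [ 0.618 -0.229  0.219] [ 0.651 -0.15   0.283] [ 0.632 -0.187  0.271]
scene 509 [ 0.607 -0.228  0.15 ] [ 0.654 -0.148  0.283] [ 0.63  -0.174  0.23 ]
cart top scene 308 [482.3 164.6] [32.7 40.4] 11.9 [0.485  0.1666 0.094 ]
nest rim scene 418 [ 546.4 -160.5] [ 78.1 116.2] 73.0 [ 0.5285 -0.1481  0.0614]
```

View pics/crop.png

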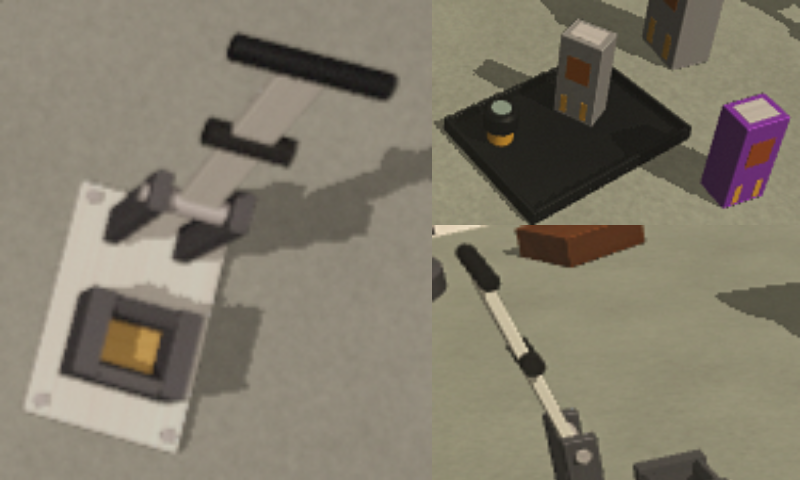

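The crop confirms it: the small grey upright on the tray is the target, and the clamp is open towards +x. I move above the cartridge while turning the fingers onto its 40 mm faces.

```bash
Z='[[0,0,0.027],[0.6,-0.64,0],0]'; python3 -m handwheel '[[[0,0,0.027],[0.6,-0.64,0],0],[[0,0,0.027],[0.6,-0.64,0],0],[[0,0,0.027],[0.6,-0.64,0],0],[[0,0,0.027],[0.6,-0.64,0],0],[[0,0,0.027],[0.6,-0.64,0],0]]'
python3 -m handwheel '[[[0,0,0.027],[0.6,-0.64,0],0],[[0,0,0.027],[0.6,-0.64,0],0],[[0,0,0.027],[0.6,-0.64,0],0],[[0,0,0.027],[0.6,-0.64,0],0],[[0,0,0.027],[0.6,-0.64,0],0]]'
python3 -m handwheel '[[[0,0,0],[0.5,-0.5,0],0],[[0,0,0],[0.5,-0.5,0],0],[[0,0,0],[0,0,0],0]]'
python3 - <<'E'
from h import *
P=np.load("Ptop.npy")
C=robot.calibration("top"); print("topcam",np.array(C["extrinsics"])[:3,3])
ex=np.array([.9537,-.3007]);ey=np.array([.3007,.9537]);o=np.array([.5182,-.1536])
Q=P[190:250,395:460].reshape(-1,3); xy=(Q[:,:2]-o); h=np.c_[xy@ex,xy@ey,Q[:,2]]
m=(abs(h[:,0])<.006); 
for a in h[m][np.argsort(h[m][:,1])]: 
    if abs(a[1])<.045: print((a*1000).round(0).astype(int).tolist(),end=" ")
pic,P,ob=cam("wrist"); save("w1.png",pic)
print(ob["tool_pos"],ob["ee_rot"])
for r in robot.boxes_of("cartridge","wrist"): print(r)
Q=P.reshape(-1,3); Q=Q[(Q[:,2]>.087)&(Q[:,2]<.1)&(abs(Q[:,0]-.482)<.05)&(abs(Q[:,1]-.163)<.05)]
print(cv2.minAreaRect((Q[:,:2]*1000).astype(np.float32)),Q.mean(0))
E
```

```text
time: 1.3
tool_pos: [0.2831, 0.3726, 0.2307]
ee_rot: [3.141, 0.001, 3.113]
wrist_force: [0.1, 0.8, 0.7]
width: 0.0941
finger_force: 0.0
time: 1.8
tool_pos: [0.4333, 0.2124, 0.2308]
ee_rot: [3.141, 0.001, -2.959]
wrist_force: [1.2, 0.5, 0.3]
width: 0.0942
finger_force: 0.0
time: 2.1
tool_pos: [0.4844, 0.1609, 0.23]
ee_rot: [-3.14, -0.0, -2.966]
wrist_force: [0.4, 0.9, 0.2]
width: 0.0942
finger_force: 0.0
topcam [0.46431161 0.04708998 0.82513433]
[-4, -38, 60] [4, -37, 62] [-2, -36, 63] [0, -36, 62] [2, -36, 61] [-5, -36, 60] [4, -35, 64] [-3, -34, 63] [-1, -34, 61] [6, -34, 64] [1, -34, 61] [-5, -34, 60] [3, -33, 61] [-3, -33, 60] [5, -33, 63] [-1, -32, 62] [1, -32, 61] [3, -31, 62] [-4, -31, 61] [-2, -31, 60] [0, -30, 60] [4, -30, 64] [2, -29, 63] [4, -29, 61] [-5, -29, 62] [-3, -28, 62] [0, -28, 62] [2, -27, 61] [-5, -27, 62] [-3, -27, 60] [3, -26, 63] [6, -26, 62] [1, -26, 61] [-1, -25, 63] [3, -25, 62] [-6, -25, 62] [-4, -25, 61] [5, -24, 63] [-2, -23, 63] [3, -23, 59] [0, -23, 64] [5, -22, 61] [0, -22, 35] [-4, -22, 62] [1, -22, 43] [-3, -22, 39] [3, -22, 50] [-4, -22, 56] [-1, -
[... 2109 characters left out ...]
, 37, 17] [5, 37, 17] [-1, 38, 56] [5, 38, 60] [1, 38, 54] [-2, 38, 37] [3, 38, 63] [-4, 38, 40] [1, 38, 13] [3, 38, 11] [-5, 39, 14] [5, 39, 14] [-2, 39, 12] [0, 40, 13] [2, 40, 13] [-5, 41, 10] [5, 41, 11] [-3, 41, 12] [0, 42, 11] [2, 42, 11] [4, 43, 12] [-6, 43, 13] [-3, 43, 11] [6, 44, 14] [-1, 44, 12] [1, 44, 10] [3, 45, 10] [0.48444778 0.16092283 0.23000528] [-3.14027026e+00 -2.42010148e-05 -2.96550843e+00]
{'bbox': [301.9, 168.7, 346.4, 214.8], 'p': 0.94}
{'bbox': [323.3, 0.6, 427.7, 84.0], 'p': 0.88}
{'bbox': [421.2, 167.5, 501.4, 229.2], 'p': 0.85}
((481.6095275878906, 164.22610473632812), (30.220441818237305, 39.49135208129883), 9.834814071655273) [0.48080985 0.16382941 0.09430289]
```

The pocket shows at about y = -22 to +21.5 mm, so the offset is near 0. I lower onto the cartridge.

```bash
python3 -m handwheel '[[[0,0,0],[-0.056,0.054,0],0],[[0,0,0],[0,0,-0.8],0],[[0,0,0],[0,0,-0.8],0],[[0,0,0],[0,0,-0.8],0],[[0,0,0],[0,0,-0.4],0]]'
python3 -m handwheel '[[[0,0,0],[0,0,-0.3],0],[[0,0,0],[0,0,0],0],[[0,0,0],[0,0,0],0.4],[[0,0,0],[0,0,0],0.5],[[0,0,0],[0,0,0],0.6]]'
python3 -m handwheel '[[[0,0,0],[0,0,0],0.7],[[0,0,0],[0,0,0],0.7],[[0,0,0],[0,0,0],0.7],[[0,0,0],[0,0,0],0.7]]'
```

```text
time: 2.7
tool_pos: [0.476, 0.1676, 0.0869]
ee_rot: [3.141, -0.006, -2.958]
wrist_force: [-0.3, 0.1, -0.3]
width: 0.0941
finger_force: 0.0
time: 3.2
tool_pos: [0.4803, 0.1671, 0.0771]
ee_rot: [3.141, 0.003, -2.96]
wrist_force: [0.2, 0.2, 0.1]
width: 0.0735
finger_force: 0.0
time: 3.6
tool_pos: [0.4796, 0.1662, 0.0756]
ee_rot: [-3.141, 0.0, -2.96]
wrist_force: [0.9, -1.0, -0.2]
width: 0.0416
finger_force: 0.7
```

```bash
python3 -m handwheel '[[[0,0,0],[0,0,0],0.8],[[0,0,0],[0,0,0],0.8],[[0,0,0],[0,0,0],0.8],[[0,0,0],[0,0,0],0.8]]'
python3 -m handwheel '[[[0,0,0],[0,0,0.3],0.8],[[0,0,0],[0,0,0.6],0.8],[[0,0,0],[0,0,0.8],0.8],[[0,0,0],[0,0,0.8],0.8],[[0,0,0],[0,0,0.3],0.8]]'
```

```text
time: 4.0
tool_pos: [0.4796, 0.1664, 0.0757]
ee_rot: [-3.141, 0.0, -2.96]
wrist_force: [0.8, -2.4, 1.4]
width: 0.0393
finger_force: 30.0
time: 4.5
tool_pos: [0.4808, 0.1674, 0.2195]
ee_rot: [3.14, 0.006, -2.96]
wrist_force: [0.7, -0.1, -1.0]
width: 0.0396
finger_force: 30.0
```

```bash
python3 -m handwheel '[[[0,0,-0.039],[0.0925,-0.8,0],0.8],[[0,0,-0.039],[0.0925,-0.8,0],0.8],[[0,0,-0.039],[0.0925,-0.8,0],0.8],[[0,0,-0.039],[0.0925,-0.8,0],0.8],[[0,0,-0.039],[0.0925,-0.8,0],0.8]]'
python3 -m handwheel '[[[0,0,-0.039],[0.0925,-0.8,0],0.8],[[0,0,-0.039],[0.0925,-0.8,0],0.8],[[0,0,-0.039],[0.0925,-0.8,0],0.8],[[0,0,0],[0,0,0],0.8],[[0,0,0],[0,0,0],0.8]]'
python3 - <<'E'
from h import *
ex=np.array([.9537,-.3007]);ey=np.array([.3007,.9537]);o=np.array([.5182,-.1536])
pic,P,ob=cam("wrist"); save("w2.png",pic); print(ob["tool_pos"],ob["ee_rot"],ob["wrist_force"])
s,PS,_=cam("top"); 
for n,Q in(("wrist",P),("top",PS)):
    Q=Q.reshape(-1,3);xy=Q[:,:2]-o;h=np.c_[xy@ex,xy@ey,Q[:,2]]*1000
    r=h[(abs(h[:,2]-61.5)<4)&(abs(h[:,0])<40)&(abs(h[:,1])<50)]
    print(n,"rim",len(r),r.min(0) if len(r) else 0,r.max(0) if len(r) else 0)
    if len(r)>20: print(cv2.minAreaRect(r[:,:2].astype(np.float32)))
save("t2.png",s)
E
```

```text
time: 5.0
tool_pos: [0.5018, -0.0344, 0.2134]
ee_rot: [3.141, -0.003, 3.015]
wrist_force: [0.6, -0.0, -3.4]
width: 0.0398
finger_force: 30.0
time: 5.5
tool_pos: [0.5158, -0.1536, 0.2133]
ee_rot: [3.14, -0.004, 2.831]
wrist_force: [-0.4, -0.5, -2.1]
width: 0.04
finger_force: 30.0
[ 0.5157602  -0.15360583  0.2132833 ] [ 3.140083   -0.00391411  2.83139787] [-0.44644111 -0.49402077 -2.10847775]
wrist rim 1936 [-29.67755651 -36.50788118  57.54337567] [29.65863455 38.65956266 64.55294683]
((-0.01696014404296875, 1.0848960876464844), (59.18765640258789, 75.22023010253906), 0.1330367624759674)
top rim 268 [-29.18942069 -37.58286046  57.51107966] [ 0.75565651 37.92180882 64.79588865]
((-14.216512680053711, 0.16919708251953125), (75.50080871582031, 29.93726348876953), 89.99063110351562)
```

View pics/w2.png

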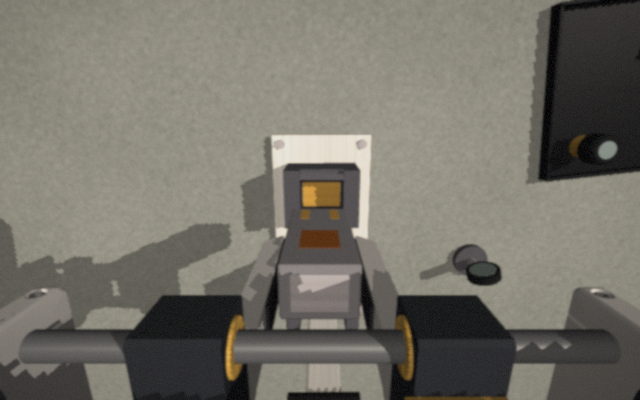

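The wrist view shows the nest opening at (322,194), in line with the held cartridge at (320,240). I descend to just above the rim.

```bash
python3 -m handwheel '[[[0,0,0],[0.022,0.016,-0.4],0.8],[[0,0,0],[0,0,-0.5],0.8],[[0,0,0],[0,0,-0.4],0.8],[[0,0,0],[0,0,-0.1],0.8],[[0,0,0],[0,0,0],0.8]]'
python3 -m handwheel '[[[0,0,0],[0,0,0],0.8],[[0,0,0],[0,0,-0.06],0.8],[[0,0,0],[0,0,-0.06],0.8],[[0,0,0],[0,0,0],0.8]]'
```

```text
time: 6.1
tool_pos: [0.517, -0.1512, 0.1446]
ee_rot: [3.141, -0.002, 2.835]
wrist_force: [-0.5, -0.5, -2.5]
width: 0.0399
finger_force: 30.0
time: 6.5
tool_pos: [0.5175, -0.1526, 0.1395]
ee_rot: [3.141, -0.0, 2.833]
wrist_force: [0.4, -0.9, -2.3]
width: 0.0397
finger_force: 30.0
```

```bash
python3 -m handwheel '[[[0,0,0],[0,0,-0.05],0.8],[[0,0,0],[0,0,-0.05],0.8],[[0,0,0],[0,0,0],0.8]]'
python3 -m handwheel '[[[0,0,0],[0,0,-0.04],0.8],[[0,0,0],[0,0,-0.04],0.8],[[0,0,0],[0,0,0],0.8]]'
```

```text
time: 6.8
tool_pos: [0.5172, -0.1526, 0.1339]
ee_rot: [3.141, -0.001, 2.833]
wrist_force: [-1.1, 0.2, -2.7]
width: 0.0397
finger_force: 30.0
time: 7.1
tool_pos: [0.5173, -0.1526, 0.13]
ee_rot: [3.141, -0.001, 2.833]
wrist_force: [0.1, 0.0, -1.8]
width: 0.0398
finger_force: 30.0
```

Below rim contact height with no force: it is entering.

```bash
python3 -m handwheel '[[[0,0,0],[0,0,-0.06],0.8],[[0,0,0],[0,0,-0.06],0.8],[[0,0,0],[0,0,0],0.8]]'
python3 -m handwheel '[[[0,0,0],[0,0,-0.08],0.8],[[0,0,0],[0,0,-0.08],0.8],[[0,0,0],[0,0,0],0.8]]'
python3 -m handwheel '[[[0,0,0],[0,0,-0.08],0.8],[[0,0,0],[0,0,-0.04],0.8],[[0,0,0],[0,0,0],0.8]]'
```

```text
time: 7.4
tool_pos: [0.5172, -0.1525, 0.1238]
ee_rot: [3.141, -0.001, 2.833]
wrist_force: [0.3, -0.3, -1.9]
width: 0.04
finger_force: 30.0
time: 7.7
tool_pos: [0.517, -0.1524, 0.1156]
ee_rot: [3.141, -0.002, 2.833]
wrist_force: [0.3, 0.4, -2.4]
width: 0.0396
finger_force: 30.0
time: 8.0
tool_pos: [0.5173, -0.1525, 0.1099]
ee_rot: [3.141, -0.001, 2.833]
wrist_force: [-0.6, 0.3, -2.0]
width: 0.0401
finger_force: 30.0
```

```bash
python3 -m handwheel '[[[0,0,0],[0,0,-0.05],0.8],[[0,0,0],[0,0,-0.04],0.8],[[0,0,0],[0,0,0],0.8]]'
python3 -m handwheel '[[[0,0,0],[0,0,-0.02],0.8],[[0,0,0],[0,0,0],0.8]]'
python3 -m handwheel '[[[0,0,0],[0,0,-0.01],0.8],[[0,0,0],[0,0,0],0.8]]'
```

```text
time: 8.3
tool_pos: [0.5173, -0.1525, 0.1056]
ee_rot: [3.141, -0.001, 2.833]
wrist_force: [1.2, -0.4, -2.1]
width: 0.0398
finger_force: 30.0
time: 8.5
tool_pos: [0.5175, -0.1526, 0.1049]
ee_rot: [3.142, -0.0, 2.833]
wrist_force: [0.6, 0.5, -2.2]
width: 0.0399
finger_force: 30.0
time: 8.7
tool_pos: [0.5176, -0.1526, 0.1045]
ee_rot: [3.141, 0.0, 2.833]
wrist_force: [0.4, -0.3, -2.2]
width: 0.0403
finger_force: 30.0
```

```bash
python3 -m handwheel '[[[0,0,0],[0,0,-0.012],0.8],[[0,0,0],[0,0,0],0.8]]'
python3 -m handwheel '[[[0,0,0],[0,0,-0.012],0.8],[[0,0,0],[0,0,0],0.8]]'
python3 -m handwheel '[[[0,0,0],[0,0,-0.01],0.8],[[0,0,0],[0,0,0],0.8]]'
```

```text
time: 8.9
tool_pos: [0.5175, -0.1526, 0.1038]
ee_rot: [3.141, -0.0, 2.833]
wrist_force: [-0.5, -0.2, -2.0]
width: 0.04
finger_force: 30.0
time: 9.1
tool_pos: [0.5175, -0.1526, 0.1032]
ee_rot: [3.141, -0.0, 2.833]
wrist_force: [-0.8, 0.1, -2.2]
width: 0.0401
finger_force: 30.0
time: 9.3
tool_pos: [0.5175, -0.1526, 0.1027]
ee_rot: [3.142, -0.0, 2.833]
wrist_force: [-0.1, 0.5, -1.5]
width: 0.0399
finger_force: 30.0
```

```bash
python3 -m handwheel '[[[0,0,0],[0,0,-0.008],0.8],[[0,0,0],[0,0,0],0.8]]'
python3 -m handwheel '[[[0,0,0],[0,0,-0.006],0.8],[[0,0,0],[0,0,0],0.8]]'
```

```text
time: 9.5
tool_pos: [0.5176, -0.1526, 0.1026]
ee_rot: [3.141, 0.0, 2.833]
wrist_force: [-0.2, 0.2, -1.0]
width: 0.0398
finger_force: 30.0
time: 9.7
tool_pos: [0.5176, -0.1527, 0.1026]
ee_rot: [3.142, 0.0, 2.833]
wrist_force: [-0.6, 0.7, 2.0]
width: 0.0399
finger_force: 30.0
```

It has landed gently on the bed, with about 4 N of weight change. I release and rise.

```bash
python3 -m handwheel '[[[0,0,0],[0,0,0],0.5],[[0,0,0],[0,0,0],0.4],[[0,0,0],[0,0,0],0.3],[[0,0,0],[0,0,0],0.3],[[0,0,0],[0,0,0],0.3]]'
python3 -m handwheel '[[[0,0,0],[0,0,0.2],0.3],[[0,0,0],[0,0,0.5],0.3],[[0,0,0],[0,0,0.8],0.3],[[0,0,0],[0,0,0.8],0.3],[[0,0,0],[0,0,0.5],0.3]]'
python3 - <<'E'
from h import *
ex=np.array([.9537,-.3007]);ey=np.array([.3007,.9537]);o=np.array([.5182,-.1536])
for n in("top","wrist","scene"):
    pic,P,ob=cam(n); save(n+"3.png",pic)
    Q=P.reshape(-1,3);xy=Q[:,:2]-o;h=np.c_[xy@ex,xy@ey,Q[:,2]]*1000
    r=h[(abs(h[:,2]-120)<8)&(abs(h[:,0])<30)&(abs(h[:,1])<40)]
    print(n,len(r),r.mean(0) if len(r) else 0)
    if len(r)>20: print(cv2.minAreaRect(r[:,:2].astype(np.float32)))
    # arm/handle
    r=h[(h[:,2]>140)&(h[:,2]<290)&(h[:,0]>84)&(h[:,0]<160)&(abs(h[:,1])<45)]
    b=r[r[:,2]>262]; print("bar",len(b), b.mean(0) if len(b) else 0,b.max(0) if len(b) else 0,b.min(0) if len(b) else 0)
    if len(r)>50 and n!="wrist":
        a=r[(r[:,2]<255)&(abs(r[:,1])<9)]; print("arm fit",np.polyfit(a[:,2],a[:,0],1),len(a))
a=cv2.imread("pics/scene3.png")[70:230,190:340]; cv2.imwrite("pics/c3.png",cv2.resize(a,(560,600),interpolation=2))
E
```

```text
time: 10.2
tool_pos: [0.5176, -0.1526, 0.1021]
ee_rot: [3.141, 0.0, 2.833]
wrist_force: [0.9, 0.6, -1.4]
width: 0.0655
finger_force: 0.0
time: 10.7
tool_pos: [0.5184, -0.1529, 0.2468]
ee_rot: [-3.141, 0.006, 2.833]
wrist_force: [-0.2, -0.3, -0.1]
width: 0.0658
finger_force: 0.0
top 159 [ -7.22433901   2.10794732 119.73174663]
((-5.08303165435791, -0.18819427490234375), (39.46883773803711, 17.046592712402344), 89.6422119140625)
bar 523 [120.76156003   1.29631055 277.96745103] [130.13908594  40.69112625 282.95987176] [115.54496692 -39.41238431 262.01656518]
arm fit [ 0.25913513 48.6199207 ] 355
wrist 1418 [ -0.40670658   0.27025158 121.17181987]
((0.743016242980957, 0.12621307373046875), (29.623876571655273, 39.75741195678711), 0.020894518122076988)
bar 0 0 0 0
scene 175 [  2.82481466   6.31914614 120.12432835]
((1.1382923126220703, 1.581085205078125), (42.36315155029297, 30.378313064575195), 89.58965301513672)
bar 159 [124.17046971  14.21944693 278.36839817] [129.4407428   43.38203713 282.65781384] [115.82423495 -37.73970559 262.29248681]
arm fit [ 0.23902959 60.31482935] 31
```

View pics/c3.png

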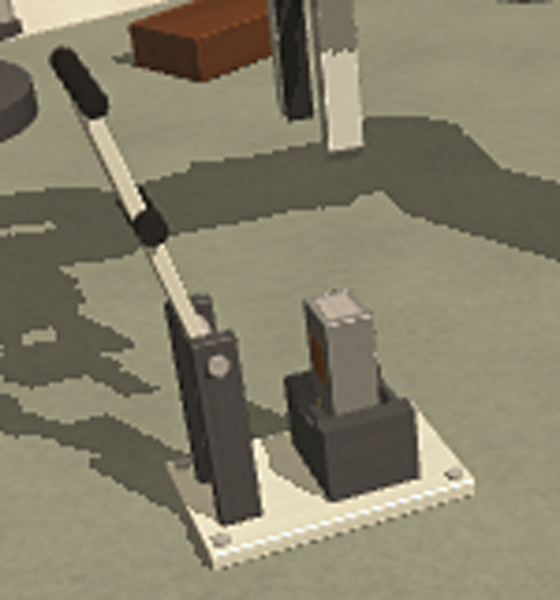

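The cartridge stands upright and loose in the nest, top at z = 121 mm as expected. The crossbar centre is at holder (123, 0, 276) mm, about 1.82 rad. I'll straddle the arm with the fingers about 44 mm open and push the bar from behind, going over the top first.

```bash
python3 -m handwheel '[[[0,0,0],[0,0,0.98],0.5],[[0,0,0],[0,0,0.98],0.53],[[0,0,0],[0,0,0.1],0.53],[[0,0,0],[0.3,-0.1,0],0.53],[[0,0,0],[0.7,-0.22,0],0.53]]'
python3 -m handwheel '[[[0,0,0],[0.7,-0.22,0],0.53],[[0,0,0],[0.7,-0.22,0],0.53],[[0,0,0],[0.7,-0.22,0],0.53],[[0,0,0],[0.07,-0.03,0],0.53],[[0,0,0],[0,0,0],0.53]]'
cat >> h.py <<'E'
ex=np.array([.9537,-.3007]);ey=np.array([.3007,.9537]);org=np.array([.5183,-.1535])
def where():
    o=robot.get_obs(); d=o["tool_pos"][:2]-org
    print("holder mm",(np.r_[d@ex,d@ey,o["tool_pos"][2],o["tool_pos"][2]-.025]*1000).round(1),"F",o["wrist_force"].round(1),"w",o["width"],o["time"])
E
python3 -c "from h import *;where()"
```

```text
time: 11.35
tool_pos: [0.5667, -0.1682, 0.3455]
ee_rot: [3.142, 0.0, 2.833]
wrist_force: [0.3, -0.2, 0.2]
width: 0.0443
finger_force: 0.0
time: 11.85
tool_pos: [0.6764, -0.2033, 0.3405]
ee_rot: [3.141, -0.007, 2.833]
wrist_force: [-0.6, 0.7, 0.6]
width: 0.0441
finger_force: 0.0
holder mm [165.7   0.  340.5 315.5] F [-0.6  0.7  0.6] w 0.04406475732238022 11.85
```

```bash
python3 -m handwheel '[[[0,0,0],[0,0,-0.6],0.53],[[0,0,0],[0,0,-0.55],0.53],[[0,0,0],[0,0,0],0.53],[[0,0,0],[-0.3,0.095,0],0.53],[[0,0,0],[0,0,0],0.53]]'
python3 -c "from h import *;where()"
python3 -m handwheel '[[[0,0,0],[-0.19,0.06,0],0.53],[[0,0,0],[-0.19,0.06,0],0.53],[[0,0,0],[-0.19,0.06,0],0.53],[[0,0,0],[-0.19,0.06,0],0.53],[[0,0,0],[0,0,0],0.53]]'
python3 -c "from h import *;where()"
```

```text
time: 12.35
tool_pos: [0.6595, -0.1977, 0.2909]
ee_rot: [-3.141, 0.003, 2.833]
wrist_force: [0.1, -0.2, 0.3]
width: 0.0439
finger_force: 0.0
holder mm [148.    0.3 290.9 265.9] F [ 0.1 -0.2  0.3] w 0.04394602353707407 12.35
time: 12.85
tool_pos: [0.6229, -0.1863, 0.2913]
ee_rot: [-3.141, 0.005, 2.833]
wrist_force: [-0.2, -0.4, 0.3]
width: 0.0439
finger_force: 0.0
holder mm [1.096e+02 2.000e-01 2.913e+02 2.663e+02] F [-0.2 -0.4  0.3] w 0.04389812961309685 12.85
```

```bash
cat >> h.py <<'E'
def bar(names=("scene","top")):
    where()
    for n in names:
        pic,P,_=cam(n); save(f"bar_{n}.png",pic)
        for r in robot.boxes_of("clamp_handle",n)[:2]:
            b=np.array(r["bbox"]).astype(int); Q=P[b[1]:b[3],b[0]:b[2]].reshape(-1,3); g=cv2.cvtColor(pic,cv2.COLOR_RGB2GRAY)[b[1]:b[3],b[0]:b[2]].ravel()
            d=Q[:,:2]-org; h=np.c_[d@ex,d@ey,Q[:,2]]*1000
            rad=np.hypot(h[:,0]-83,h[:,2]-119.5); m=(abs(rad-160)<9)&(abs(h[:,1])<42)&(g<60)
            if m.sum()>5:
                k=h[m]; print(n,round(r["p"],2),m.sum(),k.mean(0).round(1),"theta",np.arctan2(k[:,2]-119.5,83-k[:,0]).mean().round(3))
E
python3 -c "from h import *;bar()"
```

```text
holder mm [1.096e+02 2.000e-01 2.913e+02 2.663e+02] F [-0.2 -0.4  0.3] w 0.04389812961309685 12.85
scene 0.9 84 [ 92.8  28.9 283.1] theta 1.631
top 0.76 474 [ 92.8   0.5 283.5] theta 1.631
```

```bash
python3 -m handwheel '[[[0,0,0],[-0.19,0.06,0],0.53],[[0,0,0],[-0.19,0.06,0],0.53],[[0,0,0],[-0.19,0.06,0],0.53],[[0,0,0],[-0.19,0.06,-0.02],0.53],[[0,0,0],[-0.19,0.06,-0.03],0.53]]'
python3 -c "from h import *;where()"
python3 -m handwheel '[[[0,0,0],[-0.19,0.06,-0.05],0.53],[[0,0,0],[-0.19,0.06,-0.07],0.53],[[0,0,0],[-0.19,0.06,-0.09],0.53],[[0,0,0],[-0.19,0.06,-0.1],0.53],[[0,0,0],[-0.19,0.06,-0.11],0.53]]'
python3 -c "from h import *;bar()"
```

```text
time: 13.55
tool_pos: [0.5748, -0.1711, 0.2847]
ee_rot: [3.141, -0.0, 2.833]
wrist_force: [1.6, 0.5, -1.4]
width: 0.0444
finger_force: 1.0
holder mm [5.920e+01 2.000e-01 2.847e+02 2.597e+02] F [ 1.6  0.5 -1.4] w 0.04439220868303045 13.55
time: 14.05
tool_pos: [0.5273, -0.1561, 0.2643]
ee_rot: [3.142, 0.001, 2.833]
wrist_force: [1.3, -1.7, -0.7]
width: 0.044
finger_force: 1.1
holder mm [9.300e+00 2.000e-01 2.643e+02 2.393e+02] F [ 1.3 -1.7 -0.7] w 0.0439948452730258 14.05
scene 0.75 50 [ -3.1  28.  255. ] theta 1.005
top 0.69 331 [-10.1   0.8 255.1] theta 0.969
```

```bash
python3 -m handwheel '[[[0,0,0],[0,0,0.4],0.53],[[0,0,0],[0,0,0.4],0.53],[[0,0,0],[-0.23,0.072,0],0.53],[[0,0,0],[0,0,0],0.53],[[0,0,0],[0,0,-0.2],0.53]]'
python3 -c "from h import *;where()"
python3 -m handwheel '[[[0,0,0],[0,0,-0.1],0.53],[[0,0,0],[0,0,0],0.53]]'
python3 -c "from h import *;where()"
```

```text
time: 14.75
tool_pos: [0.5165, -0.1528, 0.2944]
ee_rot: [-3.142, 0.002, 2.833]
wrist_force: [0.4, 0.7, 0.1]
width: 0.044
finger_force: 0.0
holder mm [-1.900e+00  2.000e-01  2.944e+02  2.694e+02] F [0.4 0.7 0.1] w 0.04397085891550605 14.75
time: 14.95
tool_pos: [0.5157, -0.1525, 0.2862]
ee_rot: [3.141, -0.005, 2.833]
wrist_force: [-0.1, 0.2, -0.0]
width: 0.044
finger_force: 0.0
holder mm [-2.800e+00  2.000e-01  2.862e+02  2.612e+02] F [-0.1  0.2 -0. ] w 0.04403119030866221 14.95
```

```bash
python3 -m handwheel '[[[0,0,0],[-0.145,0.046,-0.13],0.53],[[0,0,0],[-0.145,0.046,-0.13],0.53],[[0,0,0],[-0.145,0.046,-0.14],0.53],[[0,0,0],[0,0,0],0.53]]'
python3 -c "from h import *;where()"
python3 -m handwheel '[[[0,0,0],[-0.131,0.041,-0.16],0.53],[[0,0,0],[-0.131,0.041,-0.16],0.53],[[0,0,0],[-0.131,0.041,-0.17],0.53],[[0,0,0],[0,0,0],0.53]]'
python3 -c "from h import *;bar()"
```

```text
time: 15.35
tool_pos: [0.4938, -0.1455, 0.2682]
ee_rot: [3.141, -0.002, 2.833]
wrist_force: [0.0, 0.2, 0.8]
width: 0.0443
finger_force: 0.0
holder mm [-2.570e+01  2.000e-01  2.682e+02  2.432e+02] F [0.  0.2 0.8] w 0.04434656320045744 15.35
time: 15.75
tool_pos: [0.4746, -0.1394, 0.2436]
ee_rot: [3.141, -0.002, 2.833]
wrist_force: [-0.1, -0.6, -1.1]
width: 0.0441
finger_force: 0.0
holder mm [-45.9   0.3 243.6 218.6] F [-0.1 -0.6 -1.1] w 0.044139297665424564 15.75
scene 0.78 92 [-44.6  21.1 214.3] theta 0.639
```

```bash
python3 -m handwheel '[[[0,0,0],[-0.076,0.024,-0.15],0.53],[[0,0,0],[-0.076,0.024,-0.15],0.53],[[0,0,0],[-0.076,0.024,-0.15],0.53],[[0,0,0],[-0.07,0.022,-0.15],0.53],[[0,0,0],[0,0,0],0.53]]'
python3 -c "from h import *;where()"
python3 -m handwheel '[[[0,0,0],[-0.048,0.015,-0.13],0.53],[[0,0,0],[-0.048,0.015,-0.13],0.53],[[0,0,0],[-0.048,0.015,-0.13],0.53],[[0,0,0],[0,0,0],0.53]]'
python3 -c "from h import *;bar()"
```

```text
time: 16.45
tool_pos: [0.4592, -0.1346, 0.2128]
ee_rot: [3.141, -0.003, 2.833]
wrist_force: [-0.7, -0.7, -1.1]
width: 0.0443
finger_force: 0.0
holder mm [-62.    0.3 212.8 187.8] F [-0.7 -0.7 -1.1] w 0.04427746281000108 16.45
time: 16.85
tool_pos: [0.4523, -0.1325, 0.1938]
ee_rot: [3.141, -0.002, 2.833]
wrist_force: [-0.4, 0.5, -0.1]
width: 0.0442
finger_force: 0.0
holder mm [-69.2   0.2 193.8 168.8] F [-0.4  0.5 -0.1] w 0.044197979429119384 16.85
scene 0.72 63 [-67.8  26.5 165. ] theta 0.293
```

```bash
python3 -m handwheel '[[[0,0,0],[-0.012,0.004,-0.06],0.53],[[0,0,0],[-0.012,0.004,-0.06],0.53],[[0,0,0],[-0.012,0.004,-0.06],0.53],[[0,0,0],[-0.012,0.004,-0.06],0.53],[[0,0,0],[-0.012,0.004,-0.06],0.53]]'
python3 -m handwheel '[[[0,0,0],[-0.005,0.002,-0.03],0.53],[[0,0,0],[-0.005,0.002,-0.03],0.53],[[0,0,0],[-0.005,0.002,-0.03],0.53],[[0,0,0],[0,0,-0.03],0.53],[[0,0,0],[0,0,0],0.53]]'
python3 -c "from h import *;where()"
python3 -m handwheel '[[[0,0,0],[-0.003,0.001,-0.03],0.53],[[0,0,0],[-0.003,0.001,-0.03],0.53],[[0,0,0],[-0.003,0.001,-0.03],0.53]]'
python3 -c "from h import *;bar()"
```

```text
time: 17.55
tool_pos: [0.4499, -0.1317, 0.1797]
ee_rot: [3.142, -0.0, 2.833]
wrist_force: [-0.4, 0.2, 0.1]
width: 0.0441
finger_force: 0.3
time: 18.05
tool_pos: [0.4493, -0.1314, 0.1739]
ee_rot: [3.141, -0.0, 2.833]
wrist_force: [0.4, 0.8, -0.1]
width: 0.0442
finger_force: 0.0
holder mm [-72.5   0.3 173.9 148.9] F [ 0.4  0.8 -0.1] w 0.044173095347833626 18.05
time: 18.35
tool_pos: [0.4488, -0.1313, 0.1696]
ee_rot: [3.141, 0.0, 2.833]
wrist_force: [-0.6, -0.1, 5.3]
width: 0.044
finger_force: 2.8
holder mm [-72.9   0.3 169.6 144.6] F [-0.6 -0.1  5.3] w 0.043996244442514994 18.35
scene 0.68 70 [-72.6  18.1 141.7] theta 0.142
```

The pad is on the cartridge top: 5 N at about 0.115 rad. I ease it shut.

```bash
for i in 1; do python3 -m handwheel '[[[0,0,0],[-0.002,0,-0.025],0.53],[[0,0,0],[-0.002,0,-0.025],0.53],[[0,0,0],[-0.002,0,-0.025],0.53],[[0,0,0],[0,0,-0.025],0.53]]'; done
python3 -m handwheel '[[[0,0,0],[-0.002,0,-0.025],0.53],[[0,0,0],[0,0,-0.025],0.53],[[0,0,0],[0,0,-0.025],0.53],[[0,0,0],[0,0,-0.025],0.53]]'
python3 -c "from h import *;where()"
```

```text
time: 18.95
tool_pos: [0.4484, -0.1312, 0.1656]
ee_rot: [3.141, 0.0, 2.833]
wrist_force: [-3.2, 1.7, 5.3]
width: 0.044
finger_force: 3.0
time: 19.35
tool_pos: [0.4479, -0.131, 0.1603]
ee_rot: [3.141, -0.001, 2.833]
wrist_force: [-3.2, 1.7, 5.6]
width: 0.0441
finger_force: 2.9
holder mm [-73.9   0.3 160.3 135.3] F [-3.2  1.7  5.6] w 0.044060740143140015 19.35
```

```bash
python3 -m handwheel '[[[0,0,0],[-0.001,0,-0.025],0.53],[[0,0,0],[0,0,-0.025],0.53],[[0,0,0],[0,0,-0.025],0.53],[[0,0,0],[0,0,-0.025],0.53]]'
python3 -m handwheel '[[[0,0,0],[0,0,-0.02],0.53],[[0,0,0],[0,0,-0.02],0.53],[[0,0,0],[0,0,0],0.53]]'
python3 -c "from h import *;where()"
```

```text
time: 19.75
tool_pos: [0.4475, -0.1309, 0.1552]
ee_rot: [3.141, -0.002, 2.833]
wrist_force: [-4.4, 1.7, 5.8]
width: 0.0443
finger_force: 2.9
time: 20.05
tool_pos: [0.4476, -0.1309, 0.153]
ee_rot: [3.141, -0.002, 2.833]
wrist_force: [-3.6, 1.0, 3.9]
width: 0.0444
finger_force: 2.2
holder mm [-74.3   0.3 153.  128. ] F [-3.6  1.   3.9] w 0.04444923679530933 20.05
```

```bash
python3 -m handwheel '[[[0,0,0],[0,0,-0.015],0.53],[[0,0,0],[0,0,-0.015],0.53],[[0,0,0],[0,0,0],0.53]]'
python3 -m handwheel '[[[0,0,0],[0,0,-0.012],0.53],[[0,0,0],[0,0,0],0.53]]'
python3 -c "from h import *;where()"
```

```text
time: 20.35
tool_pos: [0.4477, -0.131, 0.1515]
ee_rot: [3.141, -0.002, 2.833]
wrist_force: [-3.5, 2.0, 5.3]
width: 0.0442
finger_force: 2.6
time: 20.55
tool_pos: [0.4477, -0.131, 0.1514]
ee_rot: [3.141, -0.002, 2.833]
wrist_force: [-3.4, 1.1, 6.5]
width: 0.0442
finger_force: 3.6
holder mm [-74.1   0.2 151.4 126.4] F [-3.4  1.1  6.5] w 0.04423943395676454 20.55
```

```bash
python3 -m handwheel '[[[0,0,0],[0,0,-0.015],0.53],[[0,0,0],[0,0,0],0.53]]'
python3 -m handwheel '[[[0,0,0],[0,0,-0.015],0.53],[[0,0,0],[0,0,0],0.53]]'
python3 -c "from h import *;where()"
```

```text
time: 20.75
tool_pos: [0.4477, -0.131, 0.1514]
ee_rot: [3.141, -0.001, 2.833]
wrist_force: [-4.6, 2.3, 10.0]
width: 0.0442
finger_force: 4.8
time: 20.95
tool_pos: [0.4477, -0.131, 0.1513]
ee_rot: [3.142, -0.001, 2.833]
wrist_force: [-6.3, 3.5, 12.8]
width: 0.0443
finger_force: 6.1
holder mm [-74.1   0.2 151.3 126.3] F [-6.3  3.5 12.8] w 0.04425916089802388 20.95
```

Solid stop: the force rises with no further travel. I back off straight up and look.

```bash
python3 -m handwheel '[[[0,0,0],[0,0,0.05],0.53],[[0,0,0],[0,0,0.3],0.53],[[0,0,0],[0,0,0.8],0.53],[[0,0,0],[-0.3,0.1,0.8],0.53],[[0,0,0],[-0.6,0.2,0.4],0.53]]'
python3 -m handwheel '[[[0,0,0],[-0.6,0.2,0],0.53],[[0,0,0],[0,0,0],0.53],[[0,0,0],[0,0,0],0.53]]'
python3 - <<'E'
from h import *
bar()
a=cv2.imread("pics/bar_scene.png")[70:310,190:500]; cv2.imwrite("pics/end.png",cv2.resize(a,(775,600),interpolation=2))
E
```

```text
time: 21.45
tool_pos: [0.4049, -0.1171, 0.2693]
ee_rot: [-3.141, 0.005, 2.833]
wrist_force: [-0.1, 0.1, 1.4]
width: 0.0439
finger_force: 0.0
time: 21.75
tool_pos: [0.3735, -0.1064, 0.2663]
ee_rot: [-3.142, 0.001, 2.833]
wrist_force: [0.6, 0.5, -0.2]
width: 0.0443
finger_force: 0.0
holder mm [-152.3    1.4  266.3  241.3] F [ 0.6  0.5 -0.2] w 0.04427975383785378 21.75
scene 0.67 92 [-73.8  10.  124.6] theta 0.032
top 0.64 229 [-76.3   1.6 124.9] theta 0.034
```

View pics/end.png

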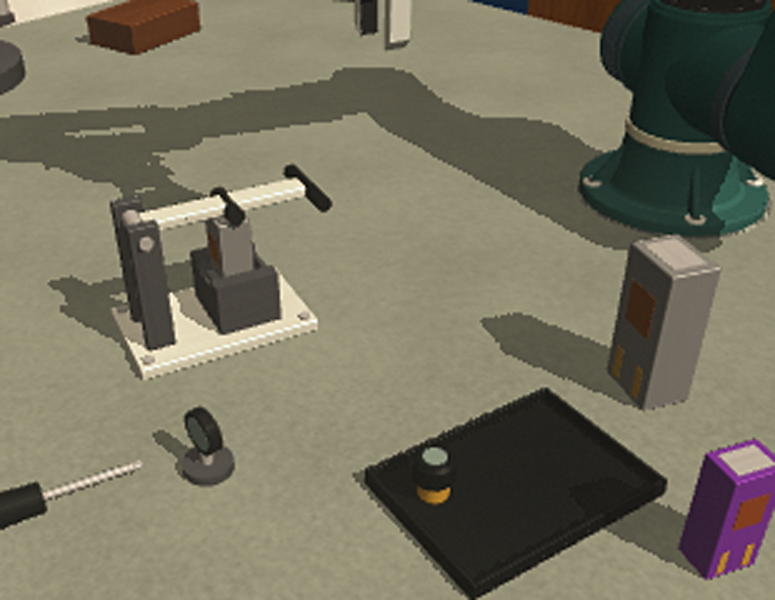

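The clamp is shut: the bar's top surface reads about 0.03 rad, which is just its radius above the axis. The pad is on the cartridge and the other things have not moved.

```bash
python3 -c "from bench import robot;print(robot.close_job())"
```

```text
the job is handed in; nothing more can be done
None
```

I set the small grey cartridge from the tray loose in the nest, then eased the clamp fully shut by its crossbar to drive it home; the job is handed in, and I left the other things where they were.

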